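# Set the bench vacuum line's crank valve: shut, then two turns open, hand on the crank

## Task

The bigger valve, the one with the crank handle on its handwheel, has been left at an unknown setting: screw it fully shut (clockwise seen from above) until it comes up against its stop, then open it again by exactly two full turns. Finish still gripping the crank handle between the fingers with the valve at that setting, and do not let go. Leave the small plain valve and the glassware alone.

Things in the scene. Friction and masses are not known exactly. Their poses are not given: they have to be found in the camera images.
- hub (a point): Middle of the top of the hub of the big handwheel: aluminium, three spokes, 111 mm across, lying level on an upright stem over a brass valve body fixed to the bench. The wheel turns about the vertical line through this point and does not rise or sink; the rim's top is 3.5 mm below this point, which is 114 mm above the bench.
- handle (a point): Centre of the white plastic crank handle upright on the big wheel's rim: cylinder of 20 mm diameter, 50 mm long (25 mm below to 25 mm above this point), axis vertical, 50 mm from the wheel's axis; this point is 140 mm above the bench, 30 mm above the rim's top. It spins freely on its own pin, so a grip need not turn as it is led round. Leading it round takes about 4 N; the wheel stays where it is left.
- valve (a joint): Angle of the big wheel in rad: 0 is shut, against a rigid stop; it grows as the wheel is turned anticlockwise seen from above (opening), 6.283 for each turn, and counts on over several turns (up to 31.4). At the start it is somewhere between a quarter turn and one and a third turns open.
- small_rim (a point): A point on the rim of the small valve's wheel, 30 mm from its axis: a plain aluminium wheel of 70 mm diameter without a handle, its rim 88 mm above the bench, on a brass body of the same kind, 220 mm or more to one side of the big one. It must not be turned.
- vial_mid (a point): Centre of a small closed amber glass bottle, 38 mm diameter, 68 mm high, standing between the two valves. Leave alone.
- dish_mid (a point): Centre of a low open glass dish, 64 mm diameter, 16 mm high, on the bench in front of the big valve. Leave alone.
- beaker_mid (a point): Centre of a small glass beaker, 44 mm diameter, 55 mm high, behind the small valve. Leave alone.
- amber1_mid (a point): Centre of a closed amber reagent jar, 60 mm diameter, 115 mm high, far out to the robot's left. Leave alone.
- amber2_mid (a point): Centre of a jar like amber1, far out to the robot's right. Leave alone.
Things that resemble listed ones, but are neither listed nor needed, are in the scene too. Leave any blue, pink or red look-alike of the part that bears hub alone.

How it is judged:
By the outcome, as a careful person would: the job done as asked, in the order asked, and still so for the second after the job is handed in, while the arm keeps its last pose, push and grip.
It also fails if it takes over 69 s, if anything falls off the work surface, if the arm or the gripper's body presses on something with over 40 N, if the wrist force passes 120 N, or if a joint passes its speed limit or range.

## Robot

A 6-joint arm with a two-finger parallel gripper is mounted at the origin on the work surface. World frame = base frame: x ahead of the robot, y to its left, z up, the work surface at z = 0. Lengths are in mm, angles in rad, forces in N, time in s.
With the tool pointing down it reaches from about 350 to 775 mm from the base axis. Payload 7.3 kg.
Tool frame: the origin (TCP) lies at the very end of the fingers, on their centre line; the grasp point (between the pads) lies 19 mm behind it (pinch_z is the distance from the TCP to the grasp point, in mm); z points along the fingers, y is the direction in which the jaws open and shut (so a half turn about z gives the same grasp; the last joint's range is limited). The gripper opens to 92 mm and grips with 3 to 60 N. Pads are 19 mm wide; open, the fingers measure 130 mm over their backs; the gripper's body (75 mm by 190 mm) begins 47 mm behind the grasp point.
Start: joints at [-1.483, 0.342, 1.524, -0, 1.275, -0.146], TCP at [121.651, -510.731, 226.741] pointing down, gripper open.
Joint ranges: [-2.53, 2.53], [-0.77, 2.02], [0.04, 2.7], [-1, 4.14], [0.28, 2.66], [-3.11, 3.11]. Speed limits (rad/s): [2.57, 2.57, 3.14, 3.14, 3.14, 3.14].

## Interface

Orientations are given as [roll, pitch, yaw] about the fixed x, y, z axes, in that order (R = Rz(yaw) Ry(pitch) Rx(roll)).
In Python, from plant import * gives the robot as it stands.
- The arm moves only by the tool step_arm, never from a script. Its argument "moves" is one flat list of numbers, 7 for each row, row after row: the shift along the tool's x, y, z scaled (see below), then the turn, a rotation vector about the tool's x, y, z scaled (see below), then the closure, from -1 (fully open) to 1 (shut). A call has 1 to 8 rows; each row shifts and turns the pose as measured when the row begins, along the tool's axes as they then stand; what a row does not reach is not made up. The controller multiplies each number of a shift by 2 cm and each number of a turn by 4 degrees. A row lasts 1/12 s, in which the tool goes at most 41.7 mm and 7.16 degrees, less where a joint would pass 70% of its speed; a pose out of reach is approached as far as the arm can. A call with a number of a shift or a turn outside -1 to 1 is refused whole. A call with a gripper value outside its range is refused whole. The fingers move at their own pace and stop on an object; the grip force is fixed at half the most. Time passes only in rows, so rows that do not move let the fingers close. It gives the time, the measured TCP pose, the force and the opening at its end, in the units of the state.
- get_obs(): the state, without advancing time (a new reading comes with each control period).
- capture(name): name is "side" or "top"; returns the picture (384x512x3 uint8, red, green, blue); there is no depth.
- get_calibration(name): a dict with "mtx" (3x3 intrinsics, pixels), "k1" (the pictures are not rectified: a ray, as slopes to the right and down, at radius r is drawn at 1 + k1 r^2 times it, then the intrinsics apply), "eye" and "orientation" of the camera in the world. Camera axes: x right, y down, z forward; pixel columns grow to the right and rows downward; lengths in mm; the calibration is good to about 2 mm. A picture is of the moment at which its call begins. get_calibration takes no time and is no camera call.
- close_job(): hands the job in, once; it reports no verdict.
The state is a dict: "time": time; "joint_positions": joint angles; "dq": joint speeds; "tau": joint torques, N m; "tool_pos": TCP position; "tcp_rot": TCP orientation; "contact_force": force on the tool from outside, world axes, zero at the start; "moment": the same for the moment, N m; "grip_width": finger opening in mm.
Only numpy, scipy, OpenCV 4.12 (cv2) and the standard library are available. Lean on these libraries where they do the work, as an engineer would, in place of code of your own. Each camera call takes 0.05 s, during which the arm holds its last target.

## Working session

There is one attempt and no reset: what is moved stays moved. The work goes in short steps, Python scripts to look and compute and a tool call to move; the robot and the scene stay as the last step left them, time stands still between calls to the robot, and variables do not carry over. Pictures are saved under pics/ and viewed, and the job is handed in when it is done.

Besides the shell and the picture viewer there is one more tool, called after "Request:" as a command line: name --argument value ..., lists and objects as JSON in quotes. step_arm: Moves the arm, as the interface text tells. Shifts and turns lie within -1 to 1; 1 stands for 2 cm of shift or 4 degrees of turn. Its arguments: {"type":"object","properties":{"moves":{"type":"array"}},"required":["moves"]}

```bash
ls; mkdir -p pics
python3 - <<'E'
from plant import *
import cv2
for n in ("side","top"):
    cv2.imwrite(f"pics/{n}0.png",capture(n)[:,:,::-1]); print(get_calibration(n))
print(get_obs())
E
```

```text
pics
{'mtx': array([[413.69803219,   0.        , 256.43040938],
       [  0.        , 413.69803219, 187.17436752],
       [  0.        ,   0.        ,   1.        ]]), 'k1': -0.031455368203486565, 'eye': array([ 284.17425745, -840.29657061,  760.57566227]), 'orientation': array([-2.21911195,  0.01782469, -0.27624088])}
{'mtx': array([[348.35490892,   0.        , 254.96679134],
       [  0.        , 348.35490892, 190.47797268],
       [  0.        ,   0.        ,   1.        ]]), 'k1': -0.08238146857507116, 'eye': array([ 352.45092086,   -1.73595825, 1170.54905867]), 'orientation': array([-2.96030023e+00, -6.82292610e-04, -1.54342368e+00])}
{'time': 0.1, 'joint_positions': array([-1.48302135e+00,  3.42627147e-01,  1.52493147e+00, -5.02261510e-06,
        1.27537773e+00, -1.46014854e-01]), 'dq': array([-0.00249812, -0.00021905, -0.00191339, -0.00056802,  0.00076506,
        0.00064795]), 'tau': array([ 1.60410560e-03, -4.32005382e+01, -2.44694173e+01,  7.19699822e-02,
        5.26016566e-02, -4.81631332e-05]), 'tool_pos': array([ 121.60514359, -510.35069081,  226.1244117 ]), 'tcp_rot': array([-3.14026255e+00, -1.90751531e-04,  2.33791173e-01]), 'contact_force': array([-0.04287199,  0.46590423,  0.58448025]), 'moment': array([ 0.00051876,  0.01776488, -0.03978774]), 'grip_width': 91.73446139062587}
```

View pics/side0.png

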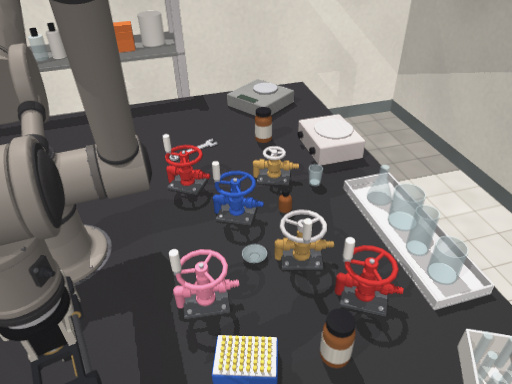

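View pics/top0.png

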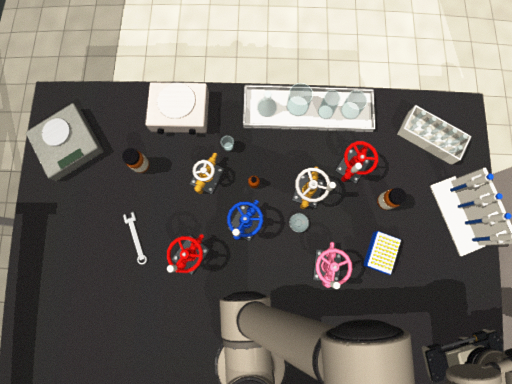

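The big aluminium valve is at top (313,185) and side (303,225), on a brass body. Four look-alikes have crank handles: red at top (186,255) and (360,160), blue at (245,220) and pink at (333,266). The small plain aluminium valve is at top (205,170). I choose the aluminium wheel with the white handle and check it in close crops.

```bash
cat > h.py <<'E'
from plant import *
import cv2, numpy as np
from scipy.spatial.transform import Rotation as R
def ray(n,uv):
    c=get_calibration(n);K=c['mtx']
    d=(np.array(uv,float)-K[:2,2])/[K[0,0],K[1,1]]
    s=d.copy()
    for _ in range(20): s=d/(1+c['k1']*(s@s))
    r=R.from_euler('xyz',c['orientation']).apply([s[0],s[1],1]); return c['eye'],r
def onz(n,uv,z):
    e,r=ray(n,uv); return e+r*(z-e[2])/r[2]
def proj(n,P):
    c=get_calibration(n);K=c['mtx']
    p=R.from_euler('xyz',c['orientation']).inv().apply(np.array(P)-c['eye']); s=p[:2]/p[2]
    s=s*(1+c['k1']*(s@s)); return s*[K[0,0],K[1,1]]+K[:2,2]
def two(a,b):
    e1,r1=ray('top',a);e2,r2=ray('side',b)
    t=np.linalg.lstsq(np.stack([r1,-r2],1),e2-e1,rcond=None)[0]
    p,q=e1+r1*t[0],e2+r2*t[1]; return (p+q)/2,np.linalg.norm(p-q)
def crop(im,x0,y0,w,h,k,name): cv2.imwrite(name,cv2.resize(im[y0:y0+h,x0:x0+w,::-1],None,fx=k,fy=k,interpolation=cv2.INTER_CUBIC))
E
python3 - <<'E'
from h import *
t=cv2.imread('pics/top0.png')[:,:,::-1];s=cv2.imread('pics/side0.png')[:,:,::-1]
a=cv2.resize(t[155:215,275:355],None,fx=5,fy=5,interpolation=cv2.INTER_CUBIC)
b=cv2.resize(s[200:275,265:345],None,fx=4.9,fy=4,interpolation=cv2.INTER_CUBIC)[:300,:392]
cv2.imwrite('pics/crop0.png',np.hstack([a,b])[:,:,::-1])
E
```

```text
(no output)
```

View pics/crop0.png

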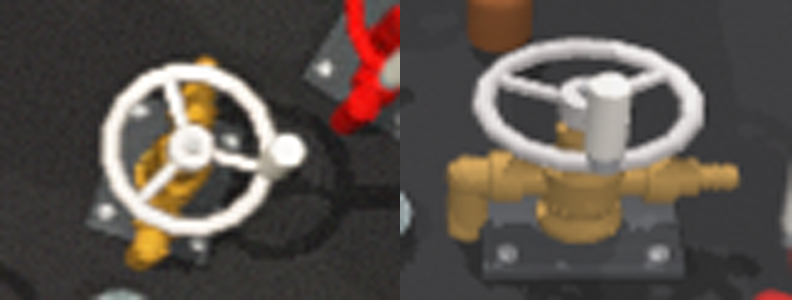

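The crops show an aluminium wheel on a brass body with a white handle: hub at top (313,184), handle cap at top (333,185) and side (307,220). I'll triangulate these.

Run:
```python
from h import *
hub=onz('top',(313.2,184.4),114);print('hub',hub, proj('side',hub))
h=onz('top',(332.8,185.2),165);print('cap',h,np.linalg.norm((h-hub)[:2]), np.degrees(np.arctan2(*(h-hub)[1::-1])))
print(two((332.8,185.2),(307.4,220.8)))
hs=onz('side',(307.4,220.8),165);print(hs)
# rim by mask
t=cv2.imread('pics/top0.png');
hsv=cv2.cvtColor(t,cv2.COLOR_BGR2HSV);m=((hsv[...,1]<50)&(hsv[...,2]>150)).astype(np.uint8)
m[:, :285]=0;m[:,342:]=0;m[:160]=0;m[215:]=0
cs,_=cv2.findContours(m,cv2.RETR_EXTERNAL,cv2.CHAIN_APPROX_NONE);c=max(cs,key=cv2.contourArea)[:,0]
P=np.array([onz('top',p,108)[:2] for p in c]);
P=P[np.linalg.norm(P-h[:2],axis=1)>30]
A=np.c_[2*P,np.ones(len(P))];x=np.linalg.lstsq(A,(P**2).sum(1),rcond=None)[0];print('rim',x[:2],np.sqrt(x[2]+x[:2]@x[:2]))
for n,p in (('small',(204,170)),('vial',(254,181)),('dish',(299,222)),('red',(361,158)),('redh',(349,176)),('blue',(245,219)),('amber2',(399,192))): print(n,onz('top',p,{'vial':68,'dish':16,'small':90,'redh':165,'amber2':115}.get(n,114))[:2])
```

```text
hub [ 570.18876317 -177.14619922  114.        ] [301.99642984 222.31489897]
cap [ 558.90166193 -226.90303817  165.        ] 51.02099251376084 -102.78097278779161
(array([ 559.96828838, -227.33892556,  164.01952679]), np.float64(1.730645597172699))
[ 560.43233671 -228.30370431  165.        ]
rim [ 571.77163435 -175.782353  ] 53.168302212129525
small [612.46690535 167.5052744 ]
vial [585.56421418   7.02186684]
dish [ 461.64874007 -145.83877607]
red [ 659.76728707 -329.77891989]
redh [ 588.21206091 -275.95387274]
blue [457.1258513  30.7163249]
amber2 [ 553.42545753 -447.12380965]
```

Run:
```python
from h import *
t=cv2.imread('pics/top0.png')[:,:,::-1];s=cv2.imread('pics/side0.png')[:,:,::-1]
a=cv2.resize(t[130:220,295:395],None,fx=4,fy=4,interpolation=cv2.INTER_CUBIC)
b=cv2.resize(s[220:310,320:415],None,fx=4,fy=4,interpolation=cv2.INTER_CUBIC)
cv2.imwrite('pics/crop1.png',np.hstack([a,b])[:,:,::-1])
for z in (110,140,165): print(onz('side',(349,241),z))
```

```text
[ 649.37734774 -261.23780381  110.        ]
[ 632.53673512 -287.93994472  140.        ]
[ 618.50289127 -310.19172881  165.        ]
```

View pics/crop1.png

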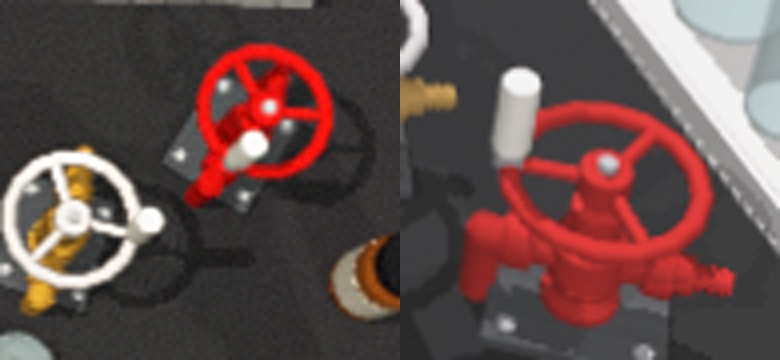

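Request:
step_arm --moves '[1, -0.3, 0, 0, 0, 0.85, -1, 1, -0.3, 0, 0, 0, 0.85, -1, 1, -0.3, 0, 0, 0, 0.85, -1, 1, -0.5, 0, 0, 0, 0.8, -1, 1, -0.6, 0, 0, 0, 0, -1, 1, -0.6, 0, 0, 0, 0, -1, 1, -0.6, 0, 0, 0, 0, -1, 1, -0.6, 0, 0, 0, 0, -1]'

```text
time: 0.77
tool_pos: [279.3, -421.6, 222.5]
tcp_rot: [-3.134, 0.004, -0.021]
contact_force: [-0.3, -0.3, -0.1]
grip_width: 91.9
```

Request:
step_arm --moves '[1, -0.7, 0, 0, 0, -0.3, -1, 1, -0.7, 0, 0, 0, 0, -1, 1, -0.7, 0, 0, 0, 0, -1, 1, -0.7, 0, 0, 0, 0, -1, 1, -0.7, 0, 0, 0, 0, -1, 1, -0.7, 0, 0, 0, 0, -1, 1, -0.7, 0, 0, 0, 0, -1, 1, -0.7, 0, 0, 0, 0, -1]'

```text
time: 1.43
tool_pos: [445.8, -302.1, 219.8]
tcp_rot: [-3.129, 0.008, 0.001]
contact_force: [-0.3, -0.7, -0.2]
grip_width: 91.7
```

Request:
step_arm --moves '[1, -0.7, 0, 0, 0, 0, -1, 1, -0.7, 0, 0, 0, 0, -1, 1, -0.7, 0, 0, 0, 0, -1, 1, -0.7, 0, 0, 0, 0, -1, 1, -0.7, 0, 0, 0, 0, -1]'

```text
time: 1.85
tool_pos: [549.5, -226.8, 217.6]
tcp_rot: [-3.126, 0.012, 0.001]
contact_force: [0.8, -0.8, 0.5]
grip_width: 92.0
```

Request:
step_arm --moves '[0.5, 0, 0.5, -0.22, 0.17, 0, -1, 0, 0, 0, 0, 0, 0, -1]'

```text
time: 2.02
tool_pos: [562.7, -222.9, 205.9]
tcp_rot: [-3.14, -0.0, 0.006]
contact_force: [-0.1, 0.4, -1.2]
grip_width: 91.6
```

Run:
```python
from h import *
o=get_obs();print(o['tool_pos'],o['tcp_rot'])
t=capture('top');s=capture('side')
a=cv2.resize(t[140:230,270:370],None,fx=4,fy=4,interpolation=cv2.INTER_CUBIC)
b=cv2.resize(s[170:260,260:355],None,fx=4,fy=4,interpolation=cv2.INTER_CUBIC)
cv2.imwrite('pics/crop2.png',np.hstack([a,b])[:,:,::-1])
```

```text
[ 562.72871274 -222.87619616  205.93464557] [-3.14001934e+00 -7.35956783e-05  5.56289407e-03]
```

View pics/crop2.png

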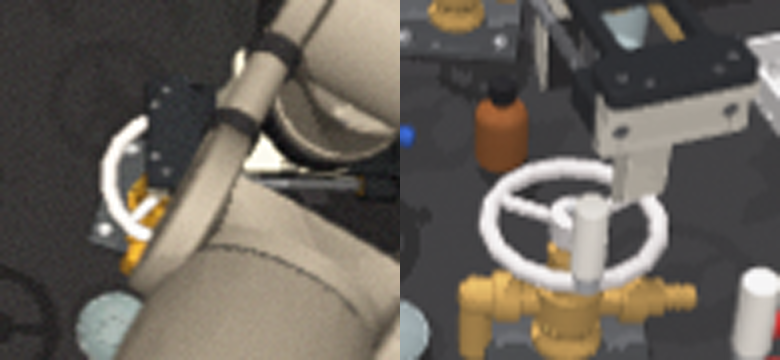

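Run:
```python
from h import *
for P in ((562.7,-222.9-50,206),(562.7,-222.9+50,206),(560,-226,165)):
    p=proj('side',P); print(p,(p-[260,170])*4+[400,0])
```

```text
[317.77616897 219.50865403] [631.10467589 198.0346161 ]
[300.15122951 190.44436437] [560.60491802  81.77745746]
[306.81924466 220.15498917] [587.27697863 200.6199567 ]
```

Request:
step_arm --moves '[-0.12, 0.14, 0.9, 0, 0, -0.08, -1, 0, 0, 1, 0, 0, 0, -1, 0, 0, 1, 0, 0, 0, -1, 0, 0, 0.9, 0, 0, 0, -1, 0, 0, 0, 0, 0, 0, -1]'

```text
time: 2.53
tool_pos: [556.7, -231.2, 133.6]
tcp_rot: [3.14, -0.004, 0.005]
contact_force: [-0.3, 0.6, -0.6]
grip_width: 91.9
```

Request:
step_arm --moves '[0.17, -0.25, 0.35, 0, 0, 0, -1, 0, 0, 0, 0, 0, 0, -1]'

```text
time: 2.7
tool_pos: [559.2, -227.5, 127.5]
tcp_rot: [3.141, -0.003, 0.003]
contact_force: [-0.9, 0.1, 0.2]
grip_width: 91.8
```

Run:
```python
from h import *
o=get_obs();print(o['tool_pos'],o['tcp_rot'])
s=capture('side')
crop(s,250,170,120,110,5,'pics/crop3.png')
```

```text
[ 559.22421721 -227.48568857  127.48442785] [ 3.14052637e+00 -3.39270485e-03  2.54615547e-03]
```

View pics/crop3.png

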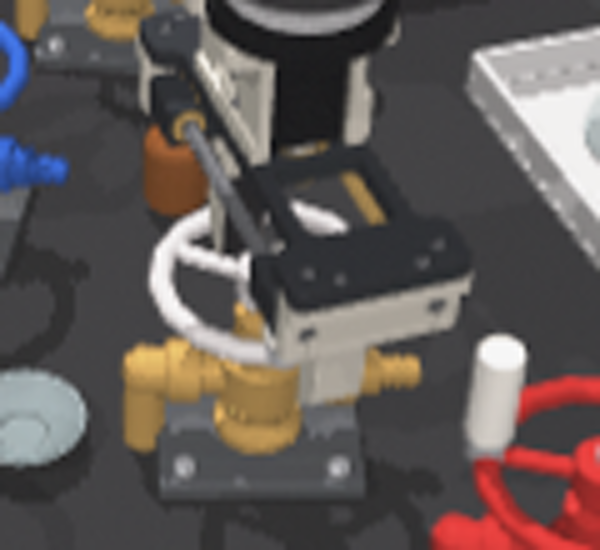

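The handle is hidden behind the near finger, at crop (335,370), as expected. Closing now.

Request:
step_arm --moves '[0, -0.05, 0, 0, 0, 0, 1, 0, 0, 0, 0, 0, 0, 1, 0, 0, 0, 0, 0, 0, 1, 0, 0, 0, 0, 0, 0, 1, 0, 0, 0, 0, 0, 0, 1, 0, 0, 0, 0, 0, 0, 1]'

```text
time: 3.25
tool_pos: [561.7, -228.4, 133.7]
tcp_rot: [3.135, -0.012, 0.003]
contact_force: [0.2, -0.3, 0.1]
grip_width: 56.4
```

Request:
step_arm --moves '[-0.06, -0.08, 0.3, 0, 0, 0, 1, 0, 0, 0, 0, 0, 0, 1, 0, 0, 0, 0, 0, 0, 1, 0, 0, 0, 0, 0, 0, 1]'

```text
time: 3.58
tool_pos: [560.3, -226.5, 126.9]
tcp_rot: [3.135, -0.012, 0.003]
contact_force: [1.2, 0.2, -1.1]
grip_width: 29.9
```

Request:
step_arm --moves '[0, 0, 0, 0, 0, 0, 1, 0, 0, 0, 0, 0, 0, 1, 0, 0, 0, 0, 0, 0, 1]'

```text
time: 3.83
tool_pos: [560.2, -226.6, 126.8]
tcp_rot: [3.135, -0.011, 0.003]
contact_force: [0.5, -0.0, -0.7]
grip_width: 19.8
```

```bash
cat > arc.py <<'E'
import sys; from h import *
# arc.py dtheta_deg n [cx cy r]
d,n=float(sys.argv[1]),int(sys.argv[2])
c=np.array([float(sys.argv[3]),float(sys.argv[4])]) if len(sys.argv)>3 else np.array([570.5,-176.8]); r=50.
if len(sys.argv)>5: r=float(sys.argv[5])
o=get_obs();p=o['tool_pos'];v=p[:2]-c;th=np.degrees(np.arctan2(v[1],v[0]))
yaw=o['tcp_rot'][2];T=R.from_euler('xyz',o['tcp_rot']).as_matrix()
print('t %.2f th %.1f rad %.1f'%(o['time'],th,np.linalg.norm(v)),p.round(1),o['tcp_rot'].round(3),o['contact_force'].round(1),o['grip_width'].round(1))
out=[];pts=[p[:2]]+[c+r*np.array([np.cos(np.radians(th+d*k)),np.sin(np.radians(th+d*k))]) for k in range(1,n+1)]
e=R.from_matrix(T.T@R.from_euler('xyz',[np.pi,0,0]).as_matrix()).as_rotvec()
for k in range(n):
    w=np.append(pts[k+1]-pts[k],(127-p[2]) if k==0 else 0)
    s=(T.T@w)/20; rr=np.degrees(e)/4 if k==0 else e*0
    out.append([*s.round(2),*rr.round(2),1])
print([float(x)+0 for q in out for x in q])
E
python3 arc.py -15 8
```

```text
Traceback (most recent call last):
  File "arc.py", line 8, in <module>
    print('t %.2f th %.1f rad %.1f'%(o['time'],th,np.linalg.norm(v)),p.round(1),o['tcp_rot'].round(3),o['contact_force'].round(1),o['grip_width'].round(1))
                                                                                                                                  ^^^^^^^^^^^^^^^^^^^^^
AttributeError: 'float' object has no attribute 'round'
```

```bash
sed -i "s/o\['grip_width'\].round(1)/round(o['grip_width'],1)/" arc.py; python3 arc.py -15 8
```

```text
t 3.83 th -101.6 rad 50.8 [ 560.2 -226.6  126.8] [ 3.135e+00 -1.100e-02  3.000e-03] [ 0.5 -0.  -0.7] 19.8
[-0.61, -0.26, -0.02, 0.09, -0.16, 0.04, 1.0, -0.54, -0.37, -0.01, 0.0, 0.0, 0.0, 1.0, -0.43, -0.49, -0.01, 0.0, 0.0, 0.0, 1.0, -0.28, -0.59, -0.01, 0.0, 0.0, 0.0, 1.0, -0.12, -0.64, -0.01, 0.0, 0.0, 0.0, 1.0, 0.05, -0.65, 0.0, 0.0, 0.0, 0.0, 1.0, 0.22, -0.62, 0.0, 0.0, 0.0, 0.0, 1.0, 0.37, -0.54, 0.0, 0.0, 0.0, 0.0, 1.0]
```

Request:
step_arm --moves '[-0.61, -0.26, 0, 0.1, -0.15, 0, 1, -0.54, -0.37, 0, 0, 0, 0, 1, -0.43, -0.49, 0, 0, 0, 0, 1, -0.28, -0.59, 0, 0, 0, 0, 1, -0.12, -0.64, 0, 0, 0, 0, 1]'

```text
time: 4.25
tool_pos: [522.5, -187.5, 126.8]
tcp_rot: [3.129, -0.01, 0.0]
contact_force: [-1.8, -5.3, 0.3]
grip_width: 19.4
```

```bash
python3 arc.py -12 8
```

```text
t 4.25 th -167.5 rad 49.1 [ 522.5 -187.5  126.8] [ 3.129 -0.01   0.   ] [-1.8 -5.3  0.3] 19.4
[-0.1, -0.51, -0.02, 0.19, -0.14, 0.0, 1.0, 0.05, -0.52, -0.01, 0.0, 0.0, 0.0, 1.0, 0.16, -0.5, 0.0, 0.0, 0.0, 0.0, 1.0, 0.26, -0.45, 0.0, 0.0, 0.0, 0.0, 1.0, 0.35, -0.39, 0.0, 0.0, 0.0, 0.0, 1.0, 0.42, -0.31, 0.0, 0.0, 0.0, 0.0, 1.0, 0.48, -0.22, 0.0, 0.0, 0.0, 0.0, 1.0, 0.51, -0.11, 0.0, 0.0, 0.0, 0.0, 1.0]
```

Request:
step_arm --moves '[-0.04, -0.26, 0, 0.2, -0.14, 0, 1, 0, -0.26, 0, 0, 0, 0, 1, 0.03, -0.26, 0, 0, 0, 0, 1, 0.06, -0.26, 0, 0, 0, 0, 1, 0.08, -0.25, 0, 0, 0, 0, 1, 0.11, -0.24, 0, 0, 0, 0, 1, 0.13, -0.23, 0, 0, 0, 0, 1, 0.16, -0.21, 0, 0, 0, 0, 1]'

```text
time: 4.92
tool_pos: [524.2, -162.6, 126.8]
tcp_rot: [3.119, 0.023, 0.002]
contact_force: [-17.9, -18.4, 5.7]
grip_width: 19.2
```

```bash
python3 arc.py -7 8
```

```text
t 4.92 th 162.9 rad 48.5 [ 524.2 -162.6  126.8] [3.119e+00 2.300e-02 2.000e-03] [-17.9 -18.4   5.7] 19.2
[0.03, -0.31, -0.02, 0.33, 0.32, 0.04, 1.0, 0.14, -0.27, -0.01, 0.0, 0.0, 0.0, 1.0, 0.17, -0.25, -0.01, 0.0, 0.0, 0.0, 1.0, 0.2, -0.23, -0.01, 0.0, 0.0, 0.0, 1.0, 0.23, -0.2, -0.01, 0.0, 0.0, 0.0, 1.0, 0.25, -0.17, -0.01, 0.0, 0.0, 0.0, 1.0, 0.27, -0.14, -0.01, 0.0, 0.0, 0.0, 1.0, 0.29, -0.11, -0.01, 0.0, 0.0, 0.0, 1.0]
```

Request:
step_arm --moves '[-0.05, 0, 0, 0.33, 0.32, 0, 1, 0, 0, 0, 0, 0, 0, 1]'

```text
time: 5.08
tool_pos: [523.5, -164.2, 126.8]
tcp_rot: [-3.141, 0.0, 0.002]
contact_force: [0.7, 0.6, -1.9]
grip_width: 19.7
```

```bash
python3 arc.py -7 3
python3 - <<'E'
from h import *
s=capture('side');t=capture('top')
a=cv2.resize(t[140:230,270:370],None,fx=4,fy=4,interpolation=cv2.INTER_CUBIC)
b=cv2.resize(s[170:260,250:345],None,fx=4,fy=4,interpolation=cv2.INTER_CUBIC)
cv2.imwrite('pics/crop4.png',np.hstack([a,b])[:,:,::-1])
E
```

```text
t 5.08 th 164.9 rad 48.7 [ 523.5 -164.2  126.8] [-3.141e+00  0.000e+00  2.000e-03] [ 0.7  0.6 -1.9] 19.7
[0.03, -0.31, -0.01, 0.0, 0.0, 0.02, 1.0, 0.13, -0.28, 0.0, 0.0, 0.0, 0.0, 1.0, 0.16, -0.26, 0.0, 0.0, 0.0, 0.0, 1.0]
```

View pics/crop4.png

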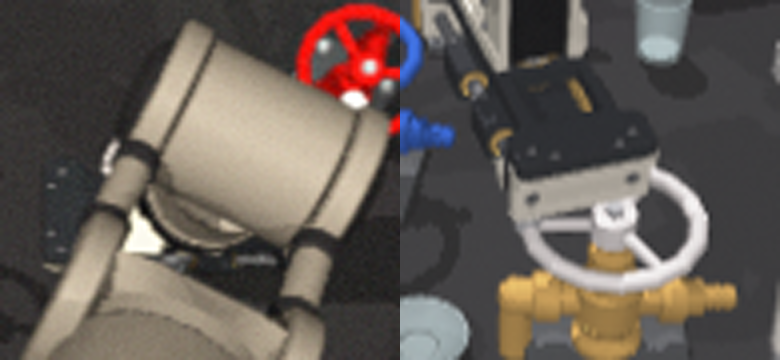

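The view is clear and nothing is blocking the wheel. I'll push tangentially, gently, to confirm this is the stop.

Request:
step_arm --moves '[0.04, -0.15, 0, 0, 0, 0, 1, 0.04, -0.15, 0, 0, 0, 0, 1, 0.04, -0.15, 0, 0, 0, 0, 1]'

```text
time: 5.43
tool_pos: [524.0, -162.7, 126.9]
tcp_rot: [3.124, 0.008, 0.004]
contact_force: [-6.0, -17.8, -2.3]
grip_width: 19.4
```

```bash
python3 arc.py -7 3
```

```text
t 5.43 th 163.1 rad 48.6 [ 524.  -162.7  126.9] [3.124 0.008 0.004] [ -6.  -17.8  -2.3] 19.4
[0.04, -0.31, -0.01, 0.25, 0.12, 0.06, 1.0, 0.14, -0.27, -0.01, 0.0, 0.0, 0.0, 1.0, 0.17, -0.25, -0.01, 0.0, 0.0, 0.0, 1.0]
```

Request:
step_arm --moves '[0.07, -0.24, 0, 0, 0, 0, 1, 0.07, -0.24, 0, 0, 0, 0, 1, 0.07, -0.24, 0, 0, 0, 0, 1]'

```text
time: 5.68
tool_pos: [524.0, -162.5, 126.9]
tcp_rot: [3.098, 0.02, 0.005]
contact_force: [-9.1, -25.2, -1.2]
grip_width: 19.4
```

```bash
python3 arc.py -7 3
```

```text
t 5.68 th 162.9 rad 48.7 [ 524.  -162.5  126.9] [3.098 0.02  0.005] [ -9.1 -25.2  -1.2] 19.4
[0.05, -0.3, -0.02, 0.62, 0.28, 0.08, 1.0, 0.14, -0.27, -0.01, 0.0, 0.0, 0.0, 1.0, 0.17, -0.25, -0.01, 0.0, 0.0, 0.0, 1.0]
```

Request:
step_arm --moves '[0, 0, 0, 0, 0, 0, 1, 0, 0, 0, 0, 0, 0, 1]'

```text
time: 5.85
tool_pos: [523.5, -163.3, 126.8]
tcp_rot: [3.097, 0.022, 0.003]
contact_force: [-0.2, -1.2, 0.0]
grip_width: 19.5
```

```bash
python3 arc.py 15 8
```

```text
t 5.85 th 163.9 rad 48.9 [ 523.5 -163.3  126.8] [3.097e+00 2.200e-02 3.000e-03] [-0.2 -1.2  0. ] 19.5
[-0.15, 0.63, 0.02, 0.64, 0.32, 0.06, 1.0, 0.07, 0.65, 0.03, 0.0, 0.0, 0.0, 1.0, 0.24, 0.61, 0.02, 0.0, 0.0, 0.0, 1.0, 0.39, 0.53, 0.01, 0.0, 0.0, 0.0, 1.0, 0.51, 0.41, 0.01, 0.0, 0.0, 0.0, 1.0, 0.6, 0.26, 0.0, 0.0, 0.0, 0.0, 1.0, 0.64, 0.1, -0.01, 0.0, 0.0, 0.0, 1.0, 0.65, -0.07, -0.02, 0.0, 0.0, 0.0, 1.0]
```

The stop holds rigid under about 27 N. I'll square up the tool, record the stop angle from the grasp point and keep a reference side image.

Request:
step_arm --moves '[0, 0, 0, 0.64, 0.32, 0.06, 1, 0.02, -0.08, 0, 0.1, 0, 0, 1, 0.02, -0.08, 0, 0, 0, 0, 1, 0, 0, 0, 0, 0, 0, 1]'

```text
time: 6.18
tool_pos: [523.8, -163.1, 126.8]
tcp_rot: [-3.141, 0.003, 0.003]
contact_force: [-0.1, 0.1, -0.5]
grip_width: 19.4
```

```bash
cat > patch.py <<'E'
s=open('arc.py').read()
s=s.replace("p=o['tool_pos'];v=p[:2]-c","p=o['tool_pos'].copy();Z=R.from_euler('xyz',o['tcp_rot']).as_matrix()[:,2];g=p-19*Z;p[:2]=g[:2];open('log.txt','a').write(f\"{o['time']} {g[0]} {g[1]} {o['contact_force'][0]} {o['contact_force'][1]}\\n\");v=p[:2]-c")
open('arc.py','w').write(s)
E
python3 patch.py; python3 arc.py 15 8
python3 - <<'E'
from h import *
cv2.imwrite('pics/stop_side.png',capture('side')[:,:,::-1])
E
```

```text
t 6.18 th 163.6 rad 48.6 [ 523.8 -163.1  126.8] [-3.141e+00  3.000e-03  3.000e-03] [-0.1  0.1 -0.5] 19.4
[-0.17, 0.62, -0.01, -0.01, 0.04, 0.05, 1.0, 0.07, 0.65, 0.0, 0.0, 0.0, 0.0, 1.0, 0.23, 0.61, 0.0, 0.0, 0.0, 0.0, 1.0, 0.38, 0.53, 0.0, 0.0, 0.0, 0.0, 1.0, 0.51, 0.41, 0.0, 0.0, 0.0, 0.0, 1.0, 0.6, 0.27, 0.0, 0.0, 0.0, 0.0, 1.0, 0.64, 0.1, 0.0, 0.0, 0.0, 0.0, 1.0, 0.65, -0.07, 0.0, 0.0, 0.0, 0.0, 1.0]
```

Request:
step_arm --moves '[-0.12, 0.62, 0, 0, 0, 0, 1, 0.07, 0.65, 0, 0, 0, 0, 1, 0.23, 0.61, 0, 0, 0, 0, 1, 0.38, 0.53, 0, 0, 0, 0, 1, 0.51, 0.41, 0, 0, 0, 0, 1, 0.6, 0.27, 0, 0, 0, 0, 1]'

```text
time: 6.73
tool_pos: [546.4, -220.8, 126.8]
tcp_rot: [-3.133, 0.032, 0.013]
contact_force: [-9.2, -6.0, 2.8]
grip_width: 19.2
```

```bash
python3 arc.py 15 8
```

```text
t 6.73 th -118.0 rad 50.1 [ 547.  -221.   126.8] [-3.133  0.032  0.013] [-9.2 -6.   2.8] 19.2
[0.61, 0.23, -0.03, -0.12, 0.45, 0.18, 1.0, 0.65, 0.07, -0.02, 0.0, 0.0, 0.0, 1.0, 0.64, -0.1, -0.02, 0.0, 0.0, 0.0, 1.0, 0.6, -0.26, -0.02, 0.0, 0.0, 0.0, 1.0, 0.51, -0.41, -0.01, 0.0, 0.0, 0.0, 1.0, 0.39, -0.53, -0.01, 0.0, 0.0, 0.0, 1.0, 0.24, -0.61, 0.0, 0.0, 0.0, 0.0, 1.0, 0.07, -0.65, 0.0, 0.0, 0.0, 0.0, 1.0]
```

Request:
step_arm --moves '[0.61, 0.23, 0, -0.12, 0.45, 0.18, 1, 0.65, 0.07, 0, 0, 0, 0, 1, 0.64, -0.1, 0, 0, 0, 0, 1, 0.6, -0.26, 0, 0, 0, 0, 1, 0.51, -0.41, 0, 0, 0, 0, 1, 0.39, -0.53, 0, 0, 0, 0, 1]'

```text
time: 7.23
tool_pos: [612.7, -206.2, 126.8]
tcp_rot: [3.139, 0.01, -0.002]
contact_force: [-4.4, -4.9, 1.1]
grip_width: 19.3
```

```bash
python3 arc.py 15 6
```

```text
t 7.23 th -34.7 rad 51.6 [ 612.9 -206.2  126.8] [ 3.139e+00  1.000e-02 -2.000e-03] [-4.4 -4.9  1.1] 19.3
[0.23, -0.63, -0.01, 0.04, 0.15, -0.03, 1.0, 0.14, -0.64, 0.0, 0.0, 0.0, 0.0, 1.0, -0.03, -0.65, 0.0, 0.0, 0.0, 0.0, 1.0, -0.2, -0.62, 0.0, 0.0, 0.0, 0.0, 1.0, -0.36, -0.55, 0.0, 0.0, 0.0, 0.0, 1.0, -0.48, -0.44, 0.0, 0.0, 0.0, 0.0, 1.0]
```

Request:
step_arm --moves '[0.3, -0.6, 0, 0.04, 0.15, 0, 1, 0.14, -0.64, 0, 0, 0, 0, 1, -0.03, -0.65, 0, 0, 0, 0, 1, -0.2, -0.62, 0, 0, 0, 0, 1, -0.36, -0.55, 0, 0, 0, 0, 1, -0.48, -0.44, 0, 0, 0, 0, 1]'

```text
time: 7.73
tool_pos: [602.5, -138.4, 126.8]
tcp_rot: [3.133, 0.0, 0.0]
contact_force: [0.8, -8.3, -1.7]
grip_width: 19.5
```

```bash
python3 arc.py 15 6 571.8 -177
```

```text
t 7.73 th 51.7 rad 49.4 [ 602.5 -138.2  126.8] [3.133 0.    0.   ] [ 0.8 -8.3 -1.7] 19.5
[-0.54, -0.36, -0.01, 0.12, 0.01, 0.01, 1.0, -0.63, -0.18, 0.0, 0.0, 0.0, 0.0, 1.0, -0.65, -0.01, 0.0, 0.0, 0.0, 0.0, 1.0, -0.63, 0.16, 0.0, 0.0, 0.0, 0.0, 1.0, -0.57, 0.32, 0.0, 0.0, 0.0, 0.0, 1.0, -0.47, 0.45, 0.0, 0.0, 0.0, 0.0, 1.0]
```

Request:
step_arm --moves '[-0.54, -0.36, 0, 0.12, 0, 0, 1, -0.63, -0.18, 0, 0, 0, 0, 1, -0.65, 0, 0, 0, 0, 0, 1, -0.63, 0.16, 0, 0, 0, 0, 1, -0.57, 0.32, 0, 0, 0, 0, 1, -0.47, 0.45, 0, 0, 0, 0, 1]'

```text
time: 8.23
tool_pos: [536.6, -142.2, 126.8]
tcp_rot: [-3.141, -0.012, 0.008]
contact_force: [4.2, 3.4, -0.9]
grip_width: 19.7
```

```bash
python3 arc.py 15 6 571.8 -177
python3 - <<'E'
import numpy as np
d=np.loadtxt('log.txt');P=d[:,1:3];x=np.linalg.lstsq(np.c_[2*P,np.ones(len(P))],(P**2).sum(1),rcond=None)[0]
print(x[:2],np.sqrt(x[2]+x[:2]@x[:2]),np.linalg.norm(P-x[:2],axis=1))
E
```

```text
t 8.23 th 135.5 rad 49.6 [ 536.4 -142.2  126.8] [-3.141 -0.012  0.008] [ 4.2  3.4 -0.9] 19.7
[-0.41, 0.51, -0.02, -0.01, -0.17, 0.12, 1.0, -0.25, 0.6, 0.0, 0.0, 0.0, 0.0, 1.0, -0.08, 0.65, 0.0, 0.0, 0.0, 0.0, 1.0, 0.09, 0.65, 0.0, 0.0, 0.0, 0.0, 1.0, 0.25, 0.6, 0.0, 0.0, 0.0, 0.0, 1.0, 0.4, 0.52, 0.0, 0.0, 0.0, 0.0, 1.0]
[ 571.76068822 -177.62019362] 50.02272610640525 [50.06667793 49.94477551 50.09997713 49.95395939 50.0480472 ]
```

Request:
step_arm --moves '[-0.41, 0.51, 0, 0, -0.17, 0.12, 1, -0.25, 0.6, 0, 0, 0, 0, 1, -0.08, 0.65, 0, 0, 0, 0, 1, 0.09, 0.65, 0, 0, 0, 0, 1, 0.25, 0.6, 0, 0, 0, 0, 1, 0.4, 0.52, 0, 0, 0, 0, 1]'

```text
time: 8.73
tool_pos: [530.7, -206.3, 126.7]
tcp_rot: [-3.126, 0.014, 0.007]
contact_force: [-9.3, -0.1, 6.0]
grip_width: 19.4
```

```bash
python3 arc.py 15 7 571.8 -177.6
```

```text
t 8.73 th -144.6 rad 50.1 [ 530.9 -206.6  126.7] [-3.126  0.014  0.007] [-9.3 -0.1  6. ] 19.4
[0.45, 0.48, -0.03, -0.22, 0.2, 0.09, 1.0, 0.55, 0.35, -0.01, 0.0, 0.0, 0.0, 1.0, 0.62, 0.2, -0.01, 0.0, 0.0, 0.0, 1.0, 0.65, 0.03, -0.01, 0.0, 0.0, 0.0, 1.0, 0.64, -0.14, -0.01, 0.0, 0.0, 0.0, 1.0, 0.58, -0.3, 0.0, 0.0, 0.0, 0.0, 1.0, 0.48, -0.44, 0.0, 0.0, 0.0, 0.0, 1.0]
```

Request:
step_arm --moves '[0.45, 0.48, 0, -0.22, 0.2, 0.09, 1, 0.55, 0.35, 0, 0, 0, 0, 1, 0.62, 0.2, 0, 0, 0, 0, 1, 0.65, 0.03, 0, 0, 0, 0, 1, 0.64, -0.14, 0, 0, 0, 0, 1, 0.58, -0.3, 0, 0, 0, 0, 1, 0.48, -0.44, 0, 0, 0, 0, 1]'

```text
time: 9.32
tool_pos: [606.2, -213.8, 126.8]
tcp_rot: [-3.139, 0.017, -0.001]
contact_force: [-3.7, -3.5, 0.7]
grip_width: 19.3
```

```bash
python3 arc.py 15 7 571.8 -177.6
```

```text
t 9.32 th -46.2 rad 50.2 [ 606.6 -213.9  126.8] [-3.139e+00  1.700e-02 -1.000e-03] [-3.7 -3.5  0.7] 19.3
[0.4, -0.52, -0.01, -0.03, 0.24, -0.02, 1.0, 0.26, -0.6, 0.0, 0.0, 0.0, 0.0, 1.0, 0.1, -0.65, 0.0, 0.0, 0.0, 0.0, 1.0, -0.07, -0.65, 0.0, 0.0, 0.0, 0.0, 1.0, -0.24, -0.61, 0.01, 0.0, 0.0, 0.0, 1.0, -0.39, -0.53, 0.01, 0.0, 0.0, 0.0, 1.0, -0.51, -0.41, 0.01, 0.0, 0.0, 0.0, 1.0]
```

Request:
step_arm --moves '[0.4, -0.52, 0, 0, 0.24, 0, 1, 0.26, -0.6, 0, 0, 0, 0, 1, 0.1, -0.65, 0, 0, 0, 0, 1, -0.07, -0.65, 0, 0, 0, 0, 1, -0.24, -0.61, 0, 0, 0, 0, 1, -0.39, -0.53, 0, 0, 0, 0, 1, -0.51, -0.41, 0, 0, 0, 0, 1]'

```text
time: 9.9
tool_pos: [601.2, -137.5, 126.8]
tcp_rot: [3.134, -0.004, 0.001]
contact_force: [3.0, -5.5, -1.9]
grip_width: 19.4
```

```bash
python3 arc.py 15 7 571.8 -177.6
```

```text
t 9.90 th 53.9 rad 49.8 [ 601.1 -137.3  126.8] [ 3.134e+00 -4.000e-03  1.000e-03] [ 3.  -5.5 -1.9] 19.4
[-0.57, -0.32, -0.01, 0.1, -0.05, 0.01, 1.0, -0.63, -0.15, 0.0, 0.0, 0.0, 0.0, 1.0, -0.65, 0.02, 0.0, 0.0, 0.0, 0.0, 1.0, -0.63, 0.18, 0.0, 0.0, 0.0, 0.0, 1.0, -0.56, 0.34, 0.0, 0.0, 0.0, 0.0, 1.0, -0.45, 0.47, 0.0, 0.0, 0.0, 0.0, 1.0, -0.31, 0.57, 0.0, 0.0, 0.0, 0.0, 1.0]
```

Request:
step_arm --moves '[-0.57, -0.32, 0, 0.1, -0.05, 0, 1, -0.63, -0.15, 0, 0, 0, 0, 1, -0.65, 0.02, 0, 0, 0, 0, 1, -0.63, 0.18, 0, 0, 0, 0, 1, -0.56, 0.34, 0, 0, 0, 0, 1, -0.45, 0.47, 0, 0, 0, 0, 1]'

```text
time: 10.4
tool_pos: [535.4, -143.5, 126.8]
tcp_rot: [-3.14, -0.014, 0.008]
contact_force: [3.5, 4.4, 0.7]
grip_width: 19.2
```

```bash
python3 arc.py 7 4 571.8 -177.6;python3 - <<'E'
import numpy as np
d=np.loadtxt('log.txt');P=d[:,1:3];x=np.linalg.lstsq(np.c_[2*P,np.ones(len(P))],(P**2).sum(1),rcond=None)[0]
print(x[:2],np.sqrt(x[2]+x[:2]@x[:2]),np.linalg.norm(P-x[:2],axis=1).round(2)); v=P-x[:2]; print(np.degrees(np.arctan2(v[:,1],v[:,0]))[[0,-1]])
E
```

```text
t 10.40 th 137.1 rad 50.1 [ 535.1 -143.5  126.8] [-3.14  -0.014  0.008] [3.5 4.4 0.7] 19.2
[-0.19, 0.24, -0.02, -0.03, -0.2, 0.11, 1.0, -0.17, 0.26, 0.0, 0.0, 0.0, 0.0, 1.0, -0.13, 0.27, 0.0, 0.0, 0.0, 0.0, 1.0, -0.1, 0.29, 0.0, 0.0, 0.0, 0.0, 1.0]
[ 571.75328897 -177.7001599 ] 50.04536153350173 [50.08 49.87 50.06 50.02 50.1  50.04 50.2  49.92 50.11]
[163.05076771 136.96052898]
```

Request:
step_arm --moves '[-0.19, 0.24, 0, 0, -0.2, 0.1, 1, -0.17, 0.26, 0, 0, 0, 0, 1, -0.13, 0.27, 0, 0, 0, 0, 1, 0, 0, 0, 0, 0, 0, 1]'

```text
time: 10.73
tool_pos: [525.8, -157.9, 126.8]
tcp_rot: [-3.136, 0.0, 0.001]
contact_force: [-1.4, -2.5, 1.0]
grip_width: 19.3
```

```bash
python3 arc.py 3 2 571.8 -177.6
```

```text
t 10.73 th 156.9 rad 50.0 [ 525.8 -158.   126.8] [-3.136e+00  0.000e+00  1.000e-03] [-1.4 -2.5  1. ] 19.3
[-0.05, 0.12, -0.01, -0.08, 0.01, 0.01, 1.0, -0.04, 0.12, 0.0, 0.0, 0.0, 0.0, 1.0]
```

Request:
step_arm --moves '[-0.05, 0.13, 0, -0.08, 0, 0, 1, -0.03, 0.13, 0, 0, 0, 0, 1, 0, 0, 0, 0, 0, 0, 1]'

```text
time: 10.98
tool_pos: [524.0, -162.5, 126.8]
tcp_rot: [-3.14, 0.002, 0.001]
contact_force: [-0.9, -0.9, 1.1]
grip_width: 19.4
```

```bash
python3 arc.py 3 2 571.8 -177.6
```

```text
t 10.98 th 162.5 rad 50.1 [ 524.  -162.5  126.8] [-3.14e+00  2.00e-03  1.00e-03] [-0.9 -0.9  1.1] 19.4
[-0.03, 0.13, -0.01, -0.02, 0.03, 0.01, 1.0, -0.03, 0.13, 0.0, 0.0, 0.0, 0.0, 1.0]
```

Request:
step_arm --moves '[-0.01, 0.05, 0, 0, 0.03, 0, 1, 0, 0, 0, 0, 0, 0, 1]'

```text
time: 11.15
tool_pos: [523.8, -163.3, 126.8]
tcp_rot: [-3.14, 0.0, 0.001]
contact_force: [-0.0, 1.0, 0.3]
grip_width: 19.3
```

```bash
python3 arc.py 3 2 571.8 -177.6
python3 - <<'E'
from h import *
s=capture('side');cv2.imwrite('pics/end_side.png',s[:,:,::-1]);r=cv2.imread('pics/stop_side.png')[:,:,::-1]
c=[cv2.resize(x[205:255,280:345],None,fx=6,fy=6,interpolation=cv2.INTER_CUBIC) for x in (r,s)]
cv2.imwrite('pics/cmp.png',np.hstack(c)[:,:,::-1])
d=cv2.absdiff(s,r)[205:255,280:345].astype(float);print(d.mean(),d.max())
# sub-pixel shift of spoke region
ga,gb=[cv2.cvtColor(np.ascontiguousarray(x),cv2.COLOR_RGB2GRAY).astype(np.float32) for x in (r,s)]
for nm,(x0,y0,w,h) in {'wheel':(284,205,56,45),'spoke':(308,222,20,18),'gripper':(270,180,45,35),'body':(280,245,60,28)}.items():
    print(nm,cv2.phaseCorrelate(ga[y0:y0+h,x0:x0+w],gb[y0:y0+h,x0:x0+w],cv2.createHanningWindow((w,h),cv2.CV_32F)))
E
```

```text
t 11.15 th 163.4 rad 50.1 [ 523.8 -163.3  126.8] [-3.14e+00  0.00e+00  1.00e-03] [-0.   1.   0.3] 19.3
[-0.03, 0.13, -0.01, -0.03, 0.0, 0.02, 1.0, -0.03, 0.13, 0.0, 0.0, 0.0, 0.0, 1.0]
1.302974358974359 37.0
wheel ((0.031125021855544333, 0.4553698732613576), 1.0098518533176846)
spoke ((-0.0023230915325882506, 0.04554202974599697), 0.9426815721723768)
gripper ((0.6284928617281942, -0.09948941547611767), 0.9410424762301974)
body ((0.02777966681157551, 0.05947478577379961), 0.988194521135754)
```

View pics/cmp.png

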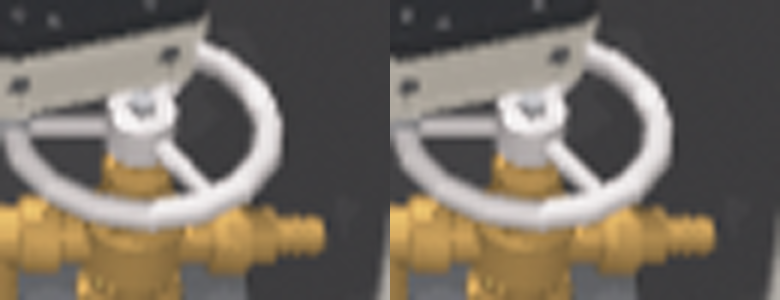

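The wheel's spokes match the reference taken at the stop: the spoke at crop (185,170) shifts by less than 0.05 px. The grip is holding and the force is near zero, so I'm handing in.

Run:
```python
from plant import *
o=get_obs();print(o['time'],o['tool_pos'],o['grip_width'],o['contact_force']);print(close_job())
```

```text
11.2 [ 523.77576944 -163.26971951  126.78003088] 19.606121858135232 [-0.85597342  2.66188997  1.24852014]
the job is handed in; nothing more can be done
None
```

I shut the big aluminium valve against its stop, then opened it again by two full turns, and handed the job in at 11.2 s still gripping the crank handle.

- **Closing:** I gripped the handle (19.8 mm opening on the 20 mm handle) and led it clockwise about 95°. The wheel then held rigid against a push of up to about 27 N, and the view was clear of anything blocking it.
- **Opening:** I led it anticlockwise twice round. The grasp points fit a 50.0 mm circle to within about 0.2 mm.
- **Final angle:** The handle ended at 163.4°, against 163.1° at the unloaded stop.
- **Image check:** The side picture matches the one taken at the stop. The spoke moved by less than 0.05 px.
- **Disagreements:**
  - My readings of the stop angle ranged from about 161.4° pressed hard to 164.3° relaxed. The setting is therefore good to about 1°.
  - A shift estimate over the whole wheel gave 0.46 px. I put this down to the gripper being in that crop, and trusted the spoke crop instead.
- **At hand-in:** The finger opening was 19.6 mm and the force on the tool about 3 N. I did not move the arm near the small valve or the glassware.

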